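# Refit the keyed burr carrier in the spice mill

### The arm

A 7-joint arm with a two-finger parallel gripper is mounted at the origin on the work surface. World frame = base frame: x ahead of the robot, y to its left, z up, the work surface at z = 0. Lengths are in m, angles in rad, forces in N, time in s.
With the tool pointing down it reaches from about 0.425 to 0.875 m from the base axis. Payload 4.7 kg.
Tool frame: the origin (TCP) lies midway between the tips of the shut fingers; the grasp point (between the pads) lies 19 mm behind it; y points along the fingers, z is the direction in which the jaws open and shut, and the axes are right-handed (so a half turn about y gives the same grasp; the last joint's range is limited). The gripper opens to 85 mm and grips with 20 to 120 N. Pads are 22 mm wide; open, the fingers measure 114 mm over their backs; the gripper's body (76 mm by 85 mm) begins 54 mm behind the grasp point. The pads swing forward as they close: fully open they stand 13 mm farther back than shut.
Start: joints at [-1.136, 0.321, -0.07, 1.45, 0.023, 1.371, -0.057], TCP at [0.266, 0.593, 0.231] pointing down, gripper open.
Joint ranges: [-2.86, 2.86], [-0.3, 2.09], [-1.38, 1.24], [0.06, 2.45], [-1.56, 4.7], [0.09, 2.05], [-2.69, 2.69]. Speed limits (rad/s): [2.57, 2.57, 3.14, 3.14, 3.14, 3.14, 3.14].

### API

Orientations are given as [roll, pitch, yaw] about the fixed x, y, z axes, in that order (R = Rz(yaw) Ry(pitch) Rx(roll)).
In Python, from rig import bot gives the robot as it stands.
- The arm moves only by the tool send_rows, never from a script. Its argument "plan" is a list of rows, each a list of 7 numbers: the shift along the tool's x, y, z in mm, then the turn, a rotation vector about the tool's x, y, z in rad, then the finger opening in mm, from 0 to 85.4. A call has 1 to 20 rows; each row shifts and turns the commanded pose from where the row before left it, along the tool's axes as they then stand; what a row does not reach is not made up. A row lasts 1/8 s, in which the tool goes at most 62.5 mm and 10.7 degrees, less where a joint would pass 70% of its speed; a pose out of reach is approached as far as the arm can. A call is refused whole if a number of a shift passes 62.5 or a number of a turn 0.188, either way. A call with a gripper value outside its range is refused whole. The fingers move at their own pace and stop on an object; the grip force is fixed at half the most. Time passes only in rows, so rows that do not move let the fingers close. It gives the time, the measured TCP pose, the force and the opening at its end, in the units of the state.
- bot.get_obs(): the state, without advancing time (a new reading comes with each control period).
- bot.read_camera(name): name is "side" or "top" or "wrist"; returns a dict with "pixels" (400x640x3 uint8, red, green, blue), "z_map" (400x640 float32, m along the optical axis (not along the pixel's ray), 0 where there is no reading), "fx", "fy", "cx", "cy" (pixels), "k1" (the pictures are not rectified: a ray, as slopes to the right and down, at radius r is drawn at 1 + k1 r^2 times it, then the intrinsics apply), "view" (4x4, takes a point from world to camera coordinates). Camera axes: x right, y up, looking along -z (the intrinsics and any distortion apply to the point x, -y, -z); pixel columns grow to the right and rows downward; lengths in m; the calibration is good to about 2 mm. A picture is of the moment at which its call begins.
- bot.close_job(): hands the job in, once; it reports no verdict.
The state is a dict: "time": time; "joints": joint angles; "joint_vel": joint speeds; "tau": joint torques, N m; "ee_pos": TCP position; "tcp_rot": TCP orientation; "force": force on the tool from outside, world axes, zero at the start; "wrist_torque": the same for the moment, N m; "grip_width": finger opening in m.
Only numpy, scipy, OpenCV 4.12 (cv2) and the standard library are available. Lean on these libraries where they do the work, as an engineer would, in place of code of your own. Each camera call takes 0.05 s, during which the arm holds its last target.

### The job

Take the cleaned burr carrier off the enamel tray by its handle and refit it in the throat of the red spice mill: the slot in its burr must slip over the brass lug inside, so feel for it by turning gently until it drops, then let it go fully home, level and released. Do not force it (never push or knock carrier and mill together with more than about 60 N), and leave the jar, pepper mill, bottle and brush where they are.

Things in the scene. Friction and masses are not known exactly. Their poses are not given: they have to be found in the camera images.
- mill: Fixed red spice mill, round, 124 mm wide, 58 mm high, with an upright steel throat (open cup) on top, 66 mm wide at its flared rim. Origin: centre of its underside; z up. Its bore, on the z axis, is 48 mm wide. A rigid brass lug in the bore points inward, somewhere within 0.8 rad either side of the mill's +x seen from the axis: different each time, not reported. It does not turn.
- mill_seat (a point): Centre of the flat bore floor, 62 mm above the mill's origin, axes as the mill's. The fully home carrier has its origin here. The lug is 8 mm wide, stands 10 mm high from this floor and reaches inward to 17.3 mm from the axis: a carrier whose slot misses it rests on it, 10 mm too high.
- mill_rim (a point): Centre of the throat's mouth, 88 mm above the mill's origin (26 mm above the bore floor). The bore is straight to 7 mm below the rim, then flares to 58 mm wide at the rim.
- carrier: Loose burr carrier, 0.15 to 0.28 kg, standing on the tray. Origin: centre of its underside; z up its axis. Toothed steel burr 43 mm wide, 27 mm long from the origin up (about 2 mm play all round in the bore); above it a black flange 62 mm wide, from 27 to 33 mm. Fully home, the flange is 1 mm above the throat's rim.
- carrier_slot (a point): Foot of the one slot in the burr, 18 mm from the carrier's origin along its +x. The slot is 10 mm wide, open outward, full length of the burr, from 14.5 mm radius outward; a red mark on top of the flange's edge is above it. It slips over the lug when within about 0.05 rad of it.
- carrier_handle (a point): Middle of the grey bar handle, 51 mm above the carrier's origin, on its axis. Handle 12 mm thick (along carrier y), 42 mm long (along x), from 33 to 69 mm above the origin.
- tray: Fixed white enamel tray with red edge, 150 mm (x) by 130 mm (y), sides 15 mm high, inner floor about 4 mm above the counter. Origin: centre of its underside.
- salt_jar: Loose glass jar, 48 mm diameter, 85 mm high; origin at the centre of its underside. Leave alone.
- pepper_mill: Loose wooden pepper mill, 54 mm diameter, 155 mm high; origin at the centre of its underside. Leave alone.
- oil_bottle: Loose green glass bottle, 60 mm diameter, 200 mm high; origin at the centre of its underside. Leave alone.
- brush: Loose cleaning brush lying on the counter near the robot, 150 mm long, its length roughly along the counter's y. Origin on its underside. Leave alone.
Mind the look-alikes: they are no part of the job. Several things look just like the carrier: the one meant starts farthest to the robot's right.

How it is judged:
By the outcome, as a careful person would: the job done as asked, in the order asked, and still so for the second after the job is handed in, with the robot touching nothing.
It also fails if it takes over 72 s, if anything falls off the work surface, if the arm or the gripper's body presses on something with over 40 N, if the wrist force passes 120 N, or if a joint passes its speed limit or range.

## Working session

There is one attempt and no reset: what is moved stays moved. The work goes in short steps, Python scripts to look and compute and a tool call to move; the robot and the scene stay as the last step left them, time stands still between calls to the robot, and variables do not carry over. Pictures are saved under pics/ and viewed, and the job is handed in when it is done.

Besides the shell and the picture viewer there is one more tool, called after "Request:" as a command line: name --pt "numbers of a row" for each row, then --argument value for the rest. send_rows: Moves the arm, as the interface text tells. Its arguments: {"type":"object","properties":{"plan":{"type":"array"}},"required":["plan"]}

```bash
mkdir -p pics; ls; cat > h.py <<'E'
import numpy as np,cv2
from rig import bot
def grab(name):
    c=bot.read_camera(name); np.savez('last_'+name+'.npz',**{k:np.asarray(v) for k,v in c.items()})
    return c
def load(name): 
    d=np.load('last_'+name+'.npz'); return {k:d[k] for k in d}
def world(c):
    H,W=c['z_map'].shape
    v,u=np.mgrid[0:H,0:W].astype(float)
    K=np.array([[c['fx'],0,c['cx']],[0,c['fy'],c['cy']],[0,0,1]],float)
    p=cv2.undistortPoints(np.stack([u.ravel(),v.ravel()],1)[:,None],K,np.array([float(c['k1']),0,0,0,0]))[:,0]
    z=c['z_map'].ravel()
    P=np.stack([p[:,0]*z,-p[:,1]*z,-z,np.ones_like(z)],1)
    Wd=(np.linalg.inv(c['view'])@P.T).T[:,:3].reshape(H,W,3)
    Wd[c['z_map']<=0]=np.nan
    return Wd
def save(c,fn,box=None,s=1):
    im=c['pixels'][:,:,::-1]
    if box: x0,y0,x1,y1=box; im=im[y0:y1,x0:x1]
    cv2.imwrite('pics/'+fn,cv2.resize(im,None,fx=s,fy=s,interpolation=cv2.INTER_CUBIC))
E
python3 - <<'E'
from h import *
for n in ['top','side','wrist']:
    c=grab(n); save(c,n+'0.png'); print(n,c['fx'],c['k1'],np.linalg.inv(c['view'])[:3,3])
print(bot.get_obs())
E
```

```text
pics
top 499.45715986415235 -0.11211348204338922 [0.41876016 0.01992714 1.22472929]
side 407.52553150549755 -0.07435669408257713 [-0.09963026 -0.65544228  0.81253438]
wrist 291.49532807047086 -0.044748879437337206 [0.20110081 0.62254525 0.37395701]
{'time': 0.15, 'joints': array([-1.13589829,  0.32165528, -0.07006341,  1.45137318,  0.02258909,
        1.37080453, -0.0569019 ]), 'joint_vel': array([ 0.00098586, -0.00306808,  0.00114552, -0.00297347, -0.000429  ,
       -0.00163047,  0.00018001]), 'tau': array([-5.91680728e-04, -4.94093621e+01, -3.83345364e-01, -3.14685273e+01,
        1.28490769e-02,  8.24881601e-03, -9.62295246e-06]), 'ee_pos': array([0.26540548, 0.59291047, 0.23048377]), 'tcp_rot': array([-1.57224832e+00, -8.15842909e-05, -4.20798415e-01]), 'force': array([-0.21357933, -0.46369861,  0.53531155]), 'wrist_torque': array([-0.04422716,  0.03250972, -0.00379415]), 'grip_width': 0.08557560842986471}
```

View pics/top0.png

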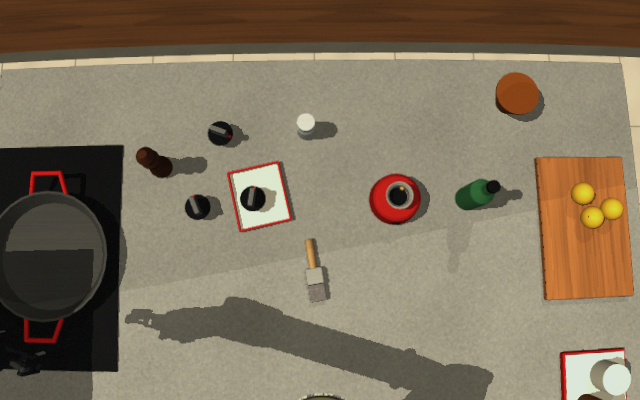

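View pics/side0.png

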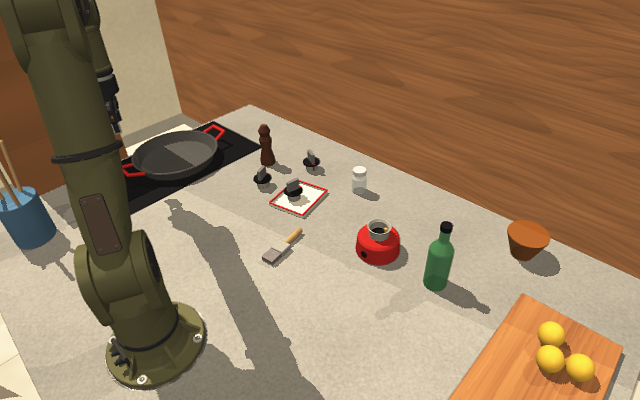

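View pics/wrist0.png

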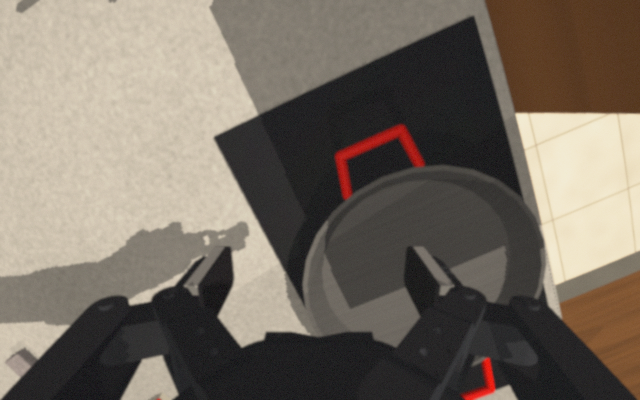

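Three look-alikes in the top view: (221,132), (198,207) and (253,198). The last is farthest right (image right is −y) and the only one on the tray, so it fits. The mill is at (396,198), with a brass speck in its bore. I'll confirm with crops and measure.

```bash
python3 - <<'E'
from h import *
c=load('top'); 
a=c['pixels'][160:240,215:305,::-1]; b=c['pixels'][160:240,355:445,::-1]
cv2.imwrite('pics/crop1.png',cv2.resize(np.hstack([a,b]),None,fx=4.4,fy=4.4,interpolation=cv2.INTER_CUBIC))
save(load('side'),'crop2.png',(240,160,420,280),4.4)
W=world(c); 
def cl(u0,u1,v0,v1,z0,z1):
    p=W[v0:v1,u0:u1]; m=(p[...,2]>z0)&(p[...,2]<z1); q=p[m]; return q
for n,b in dict(c0=(205,238,118,148),c1=(183,213,192,222),c2=(240,268,183,214)).items():
    q=cl(*b,0.03,0.1); print(n,len(q),q.mean(0),q[:,2].max(), np.percentile(q[:,2],[5,50,95]))
    h=q[q[:,2]>0.062 if n=='c2' else q[:,2]>0.058]
    if len(h)>3:
        (cx,cy),(w,l),ang=cv2.minAreaRect(h[:,:2].astype(np.float32)*1000); print('handle',h.mean(0),len(h),cx,cy,w,l,ang)
        u,s,vt=np.linalg.svd(h[:,:2]-h[:,:2].mean(0)); print(vt[0],np.arctan2(vt[0,1],vt[0,0]))
q=cl(360,430,165,230,0.03,0.12); print('mill',np.percentile(q[:,2],[1,50,99]))
r=q[q[:,2]>0.08]; print('rim',len(r),cv2.minEnclosingCircle(r[:,:2].astype(np.float32)*1000), r[:,2].mean())
r=q[(q[:,2]<0.075)]; print('body',cv2.minEnclosingCircle(r[:,:2].astype(np.float32)*1000))
q=cl(240,268,183,214,0.025,0.045);print('flange',len(q),cv2.minEnclosingCircle(q[:,:2].astype(np.float32)*1000),q[:,2].mean())
print('counter',np.nanmedian(W[240:260,330:420,2]), 'tray',np.nanmedian(W[205:222,270:280,2]))
E
```

```text
c0 472 [0.74519757 0.23502318 0.04237666] 0.07599885815666396 [0.0308071  0.0351036  0.07111598]
handle [0.74685306 0.23629078 0.06877443] 100 747.74365234375 236.3848114013672 41.07289505004883 12.776000022888184 69.76759338378906
[0.3457429  0.93832928] 1.2177659265731298
c1 469 [0.56645544 0.28748199 0.0417594 ] 0.07504450219867143 [0.03101755 0.03510714 0.07091937]
handle [0.56727058 0.28810711 0.06846603] 95 567.124267578125 288.9468994140625 41.786075592041016 11.87974739074707 19.03645896911621
[-0.93839889 -0.34555394] -2.788763629801358
c2 517 [0.58400529 0.15380233 0.04531752] 0.07879719992357548 [0.03420255 0.03880637 0.0742727 ]
handle [0.58477643 0.15407895 0.07269993] 102 585.3775634765625 154.39442443847656 11.930465698242188 42.03165817260742 80.76827239990234
[-0.98993911  0.14149402] 2.9996222021602206
mill [0.03317468 0.0594579  0.09092116]
rim 276 ((580.4607543945312, -188.1024932861328), 32.72196578979492) 0.08692502826383912
body ((578.4690551757812, -187.4388885498047), 60.11687469482422)
flange 395 ((585.661376953125, 154.9911346435547), 31.001373291015625) 0.0378814019696558
counter 0.0006954943351891174 tray 0.005266054122956887
```

View pics/crop1.png

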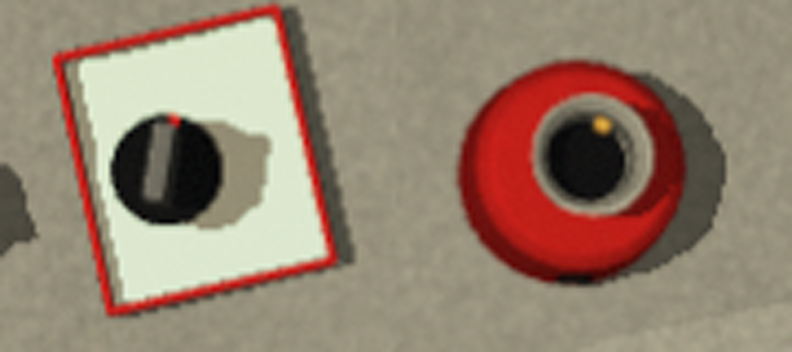

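View pics/crop2.png

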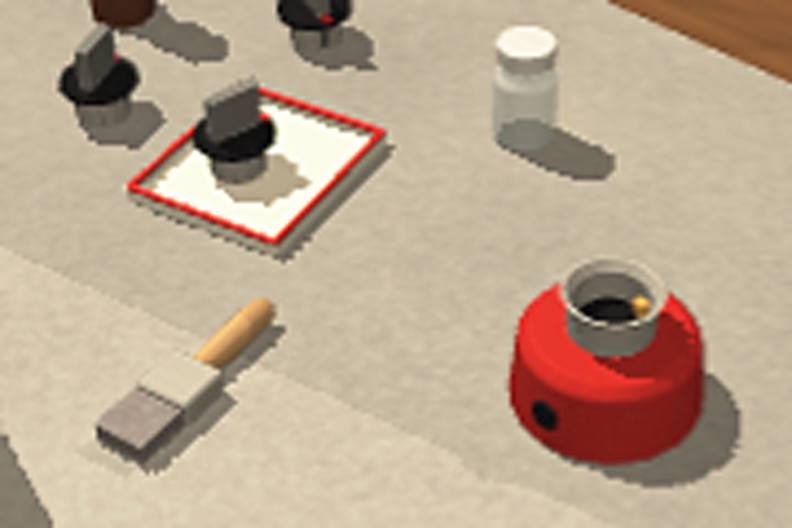

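```bash
python3 - <<'E'
from h import *
for n in ['top','side']:
    c=load(n); W=world(c); p=c['pixels'].astype(int)
    hsv=cv2.cvtColor(c['pixels'],cv2.COLOR_RGB2HSV)
    box=(slice(165,230),slice(360,430)) if n=='top' else (slice(210,270),slice(350,405))
    Wb=W[box]; hb=hsv[box]
    m=(hb[...,0]>13)&(hb[...,0]<28)&(hb[...,1]>120)&(hb[...,2]>120)
    vv,uu=np.nonzero(m); print(n,len(vv),np.c_[uu+box[1].start,vv+box[0].start].mean(0)); print(np.round(Wb[m]*1000,1), np.round(hb[m][:,:],0).tolist()[:20])
    z=Wb[...,2]; r=Wb[(z>0.085)&(z<.095)]; print('rim',len(r),cv2.minEnclosingCircle(r[:,:2].astype(np.float32)*1000),cv2.fitEllipse(cv2.convexHull(r[:,:2].astype(np.float32)*1000)))
    # red mark near carrier
    bx=(slice(180,215),slice(238,272)) if n=='top' else (slice(170,205),slice(280,305))
    hb=hsv[bx];m=((hb[...,0]<8)|(hb[...,0]>172))&(hb[...,1]>130)&(hb[...,2]>90)
    q=W[bx][m]; q=q[(q[:,2]>.03)]; print('mark',np.round(q*1000,1))
    z=W[bx][...,2]; q=W[bx][(z>0.065)&(z<.085)]; print('handle',len(q),cv2.minAreaRect(q[:,:2].astype(np.float32)*1000))
E
```

```text
top 12 [401.58333333 187.75      ]
[[ 603.2 -198.    68.9]
 [ 600.4 -195.    71.8]
 [ 600.7 -197.8   69.5]
 [ 599.7 -199.    75.8]
 [ 599.6 -201.2   76.2]
 [ 598.1 -195.    70.9]
 [ 597.9 -197.2   71.9]
 [ 597.2 -198.7   76.6]
 [ 598.9 -203.3   65. ]
 [ 595.7 -197.3   71. ]
 [ 595.6 -199.6   71.1]
 [ 596.9 -203.6   62.7]] [[19, 154, 134], [19, 166, 164], [20, 180, 200], [19, 176, 190], [19, 157, 141], [19, 180, 170], [20, 181, 214], [20, 180, 219], [19, 169, 163], [19, 181, 166], [19, 185, 178], [19, 162, 121]]
rim 205 ((580.4607543945312, -188.1024932861328), 32.72196578979492) ((580.5850830078125, -188.5009002685547), (63.63792037963867, 64.43751525878906), 150.84481811523438)
mark [[613.  153.   43.2]
 [613.7 151.1  38.9]
 [605.9 149.8  71.8]
 [611.3 151.1  38.6]
 [611.5 148.9  36.9]
 [603.2 147.2  74. ]
 [608.9 148.8  38. ]]
handle 99 ((585.6237182617188, 154.38783264160156), (11.78255558013916, 41.55830383300781), 80.41773223876953)
side 13 [385.46153846 229.        ]
[[ 602.5 -194.3   67.2]
 [ 594.9 -196.4   69.9]
 [ 595.5 -199.2   71.2]
 [ 598.  -200.7   70.4]
 [ 599.8 -202.8   70.4]
 [ 595.3 -196.4   66. ]
 [ 594.3 -200.2   69. ]
 [ 596.2 -202.2   68.8]
 [ 595.9 -205.6   71.1]
 [ 595.5 -199.8   64.2]
 [ 594.9 -203.3   66.7]
 [ 592.8 -201.8   63.7]
 [ 593.9 -204.2   64.3]] [[18, 137, 184], [18, 167, 233], [24, 157, 255], [20, 160, 255], [17, 126, 178], [18, 171, 166], [18, 172, 225], [18, 172, 213], [17, 123, 186], [18, 173, 146], [18, 173, 128], [18, 178, 150], [18, 142, 149]]
rim 77 ((578.9381713867188, -193.1316680908203), 33.48223876953125) ((578.2472534179688, -192.2556915283203), (62.16746139526367, 66.39923095703125), 136.47593688964844)
mark [[598.8 144.   68.7]
 [601.2 144.2  43.7]
 [609.2 148.6  37.2]]
handle 46 ((580.9891357421875, 151.52639770507812), (15.296294212341309, 41.15806198120117), 83.76129150390625)
```

Request:
send_rows --pt "33.6 0 -19.3 0 0 0 85" --pt "33.6 0 -19.3 0 0 0 85" --pt "33.6 0 -19.3 0 0 0 85" --pt "33.6 0 -19.3 0 0 0 85" --pt "33.6 0 -19.3 0 0 0 85" --pt "33.6 0 -19.3 0 0 0 85" --pt "33.6 0 -19.3 0 0 0 85" --pt "33.6 0 -19.3 0 0 0 85" --pt "33.6 0 -19.3 0 0 0 85" --pt "33.6 0 -19.3 0 0 0 85" --pt "33.6 0 -19.3 0 0 0 85" --pt "33.6 0 -19.3 0 0 0 85" --pt "33.6 0 -19.3 0 0 0 85" --pt "33.6 0 -19.3 0 0 0 85" --pt "0 0 0 0 -0.13 0 85" --pt "0 0 0 0 -0.13 0 85" --pt "0 0 0 0 0 0 85" --pt "0 0 0 0 0 0 85"

```text
time: 2.4
ee_pos: [0.5844, 0.1546, 0.2312]
tcp_rot: [-1.571, 0.0, -0.163]
force: [0.4, 0.8, 0.3]
grip_width: 0.0851
```

```bash
python3 - <<'E'
from h import *
c=grab('wrist'); save(c,'wrist1.png')
W=world(c); z=W[...,2]
q=W[(z>0.066)&(z<.082)&(np.hypot(W[...,0]-.585,W[...,1]-.155)<.035)]
print(len(q),q.mean(0)if len(q) else 0, cv2.minAreaRect(q[:,:2].astype(np.float32)*1000))
q=W[(z>0.03)&(z<.045)&(np.hypot(W[...,0]-.585,W[...,1]-.155)<.038)]
print(len(q),cv2.minEnclosingCircle(q[:,:2].astype(np.float32)*1000),np.median(q[:,2]))
hsv=cv2.cvtColor(c['pixels'],cv2.COLOR_RGB2HSV)
m=((hsv[...,0]<8)|(hsv[...,0]>172))&(hsv[...,1]>130)&(hsv[...,2]>90)&(z>.03)&(z<.05)&(np.hypot(W[...,0]-.585,W[...,1]-.155)<.038)
print(m.sum(),np.nanmean(W[m],0))
E
```

```text
458 [0.58069142 0.15622307 0.07344136] ((581.5493774414062, 156.2338104248047), (11.830201148986816, 41.752174377441406), 80.37806701660156)
1623 ((581.8219604492188, 155.89218139648438), 30.933395385742188) 0.03786416240842172
0 [nan nan nan]<stdin>:10: RuntimeWarning: Mean of empty slice
```

View pics/wrist1.png

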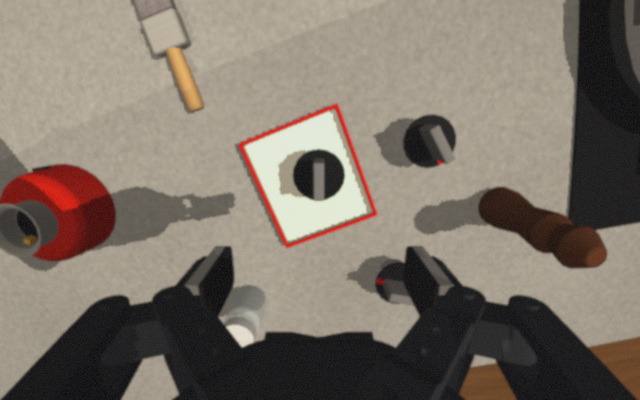

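Request:
send_rows --pt "-1 25 0 0 0 0 85" --pt "0 25 0 0 0 0 85" --pt "0 25 0 0 0 0 85" --pt "0 25 0 0 0 0 85" --pt "0 25 0 0 0 0 85" --pt "0 25 0 0 0 0 85" --pt "0 20 0 0 0 0 60" --pt "0 15 0 0 0 0 45" --pt "0 2 0 0 0 0 35" --pt "0 0 0 0 0 0 30" --pt "0 0 0 0 0 0 30"

```text
time: 3.82
ee_pos: [0.5843, 0.1549, 0.0453]
tcp_rot: [-1.57, -0.002, -0.161]
force: [0.1, -0.2, 0.8]
grip_width: 0.0302
```

Request:
send_rows --pt "0 2 0 0 0 0 22" --pt "0 0 0 0 0 0 16" --pt "0 0 0 0 0 0 8" --pt "0 0 0 0 0 0 4" --pt "0 0 0 0 0 0 4" --pt "0 0 0 0 0 0 4"

```text
time: 4.58
ee_pos: [0.5838, 0.1547, 0.0426]
tcp_rot: [-1.571, -0.0, -0.161]
force: [-0.6, -0.0, 3.0]
grip_width: 0.0112
```

```bash
python3 - <<'E'
from h import *
c=grab('side'); save(c,'side2.png',(240,120,420,255),4.4)
o=bot.get_obs(); print(o['grip_width'],o['force'],o['ee_pos'],o['tcp_rot'])
E
```

```text
0.011024400610140131 [0.15834877 0.36665816 1.55444951] [0.58376125 0.15466997 0.04256415] [-1.57063919e+00 -4.27318500e-04 -1.60857840e-01]
```

View pics/side2.png

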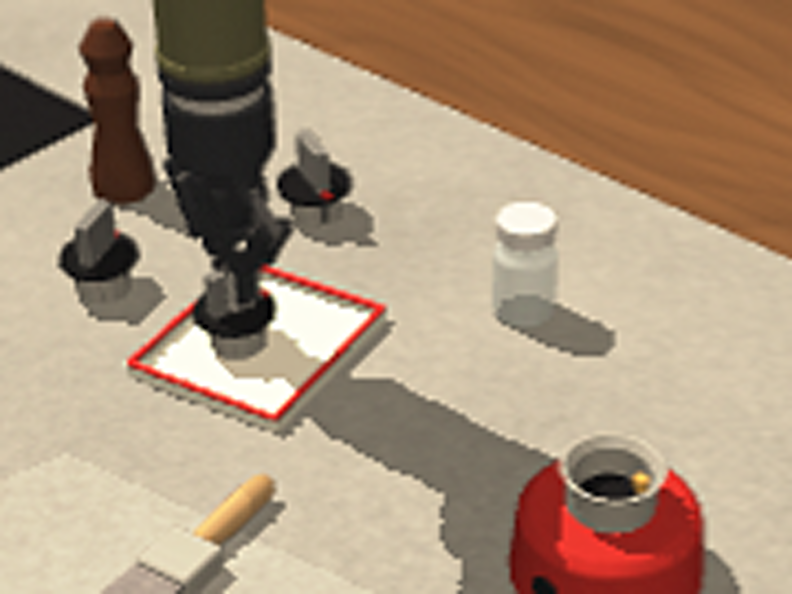

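Request:
send_rows --pt "0 -5 0 0 0 0 4" --pt "0 -15 0 0 0 0 4" --pt "0 -25 0 0 0 0 4" --pt "0 -25 0 0 0 0 4" --pt "0 -25 0 0 0 0 4" --pt "0 -25 0 0 0 0 4" --pt "5 -10 -33.9 0 0 0 4" --pt "5 0 -33.9 0 0 0 4" --pt "5 0 -33.9 0 0 0 4" --pt "5 0 -33.9 0 0 0 4" --pt "5 0 -33.9 0 0 0 4" --pt "5 0 -33.9 0 0 0 4" --pt "5 0 -33.9 0 0 0 4" --pt "0 0 0 0 0.155 0 4" --pt "0 0 0 0 0.155 0 4" --pt "0 0 0 0 0 0 4" --pt "0 0 0 0 0 0 4"

```text
time: 6.75
ee_pos: [0.5802, -0.0849, 0.1727]
tcp_rot: [-1.57, -0.0, -0.468]
force: [-0.5, 0.4, -1.9]
grip_width: 0.011
```

```bash
python3 - <<'E'
from h import *
o=bot.get_obs(); print(o['grip_width'],o['force'],o['ee_pos'],o['tcp_rot'])
for n in ['wrist','top']:
    c=grab(n); save(c,n+'3.png',None if n=='wrist' else (280,120,460,255),1 if n=='wrist' else 4.4)
E
```

```text
0.011009827180647587 [-0.51446194  0.3778743  -1.85578618] [ 0.58015271 -0.08492309  0.17272384] [-1.57041332e+00 -3.00530970e-04 -4.67893176e-01]
```

View pics/wrist3.png

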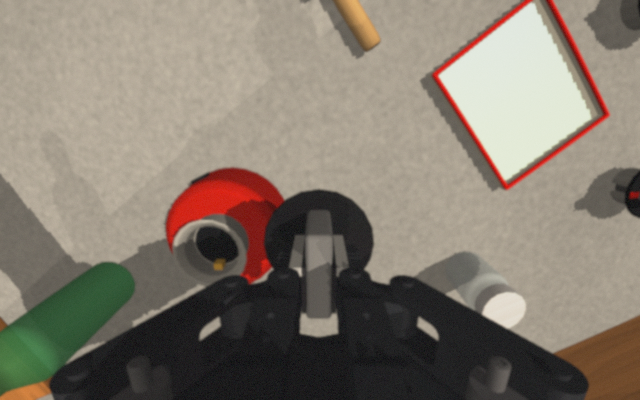

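View pics/top3.png

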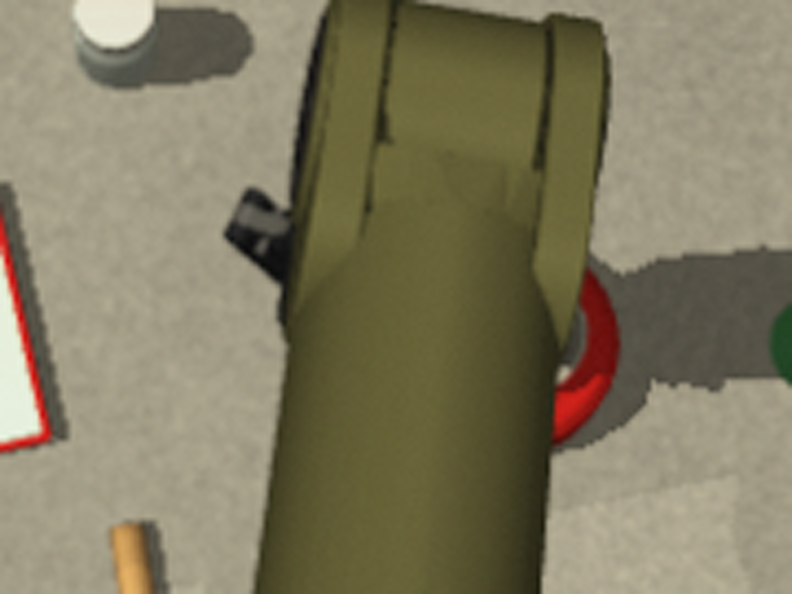

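```bash
python3 - <<'E'
from h import *
from scipy.optimize import least_squares
c=load('wrist'); W=world(c); z=W[...,2]; hsv=cv2.cvtColor(c['pixels'],cv2.COLOR_RGB2HSV)
d=np.hypot(W[...,0]-.58,W[...,1]+.189)
r=W[(z>.083)&(z<.093)&(d<.045)]
h=cv2.convexHull(r[:,:2].astype(np.float32)*1000)
print('rim',len(r),cv2.minEnclosingCircle(h),cv2.fitEllipse(h),np.median(r[:,2]))
u,v=np.meshgrid(range(640),range(400))
m=(hsv[...,0]>12)&(hsv[...,0]<30)&(hsv[...,1]>110)&(hsv[...,2]>70)&(d<.035)&(z>.05)
print('lug',m.sum(),np.c_[u[m],v[m]].mean(0)); print(np.round(np.c_[u[m],v[m],W[m]*1000],1))
b=W[(d<.07)&(z>.02)&(z<.062)]; hb=cv2.convexHull(b[:,:2].astype(np.float32)*1000)
print('body',cv2.minEnclosingCircle(hb))
d2=np.hypot(W[...,0]-.58,W[...,1]+.085)
f=(d2<.045)&(z>.155)&(z<.178)&(hsv[...,2]<80)
print(np.histogram(z[(d2<.045)&(z>.13)],bins=np.arange(.13,.26,.006)))
q=W[f&(u>260)&(u<375)&(v<280)]; hq=cv2.convexHull(q[:,:2].astype(np.float32)*1000)
print('flange',len(q),cv2.minEnclosingCircle(hq),np.median(q[:,2]))
# circle fit on outline of upper half
k=hq[:,0]; k=k[:]
s=least_squares(lambda p:np.hypot(k[:,0]-p[0],k[:,1]-p[1])-31,[580,-85],loss='soft_l1'); print(s.x,np.round(s.fun,1))
k=h[:,0]; s=least_squares(lambda p:np.hypot(k[:,0]-p[0],k[:,1]-p[1])-p[2],[580,-188,32],loss='soft_l1'); print('rimfit',s.x)
# handle
E
python3 - <<'E'
import sys; sys.path.insert(0,'.')
E
python3 -c "
from h import *
save(load('wrist'),'w3c.png',(160,170,390,330),3.4)"
```

```text
rim 1484 ((576.8629760742188, -189.09921264648438), 32.624061584472656) ((577.0799560546875, -189.014404296875), (63.33050537109375, 64.59463500976562), 175.2821807861328) 0.08756262123982364
lug 112 [218.72321429 264.125     ]
[[ 217.   259.   592.2 -200.1   62.9]
 [ 218.   259.   592.4 -198.9   63.6]
 [ 219.   259.   592.6 -197.6   64.3]
 [ 220.   259.   593.3 -197.2   63.3]
 [ 221.   259.   593.7 -196.2   63.6]
 [ 222.   259.   594.1 -195.3   63.6]
 [ 223.   259.   594.6 -194.5   63.6]
 [ 216.   260.   591.8 -200.    65.6]
 [ 217.   260.   592.4 -199.4   65.1]
 [ 218.   260.   592.4 -197.6   66.7]
 [ 219.   260.   592.8 -196.8   66.7]
 [ 220.   260.   593.6 -196.7   65.3]
 [ 221.   260.   593.7 -195.1   66.7]
 [ 222.   260.   594.3 -194.5   66. ]
 [ 223.   260.   594.4 -193.    67.2]
 [ 224.   260.   595.  -192.6   66.5]
 [ 215.   261.   592.8 -202.5   63.9]
 [ 216.   261.   592.3 -199.8   67. ]
 [ 217.   261.   592.7 -198.7   67.3]
 [ 218.   261.   593.  -197.7   67.6]
 [ 219.   261.   593.3 -196.7   67.8]
 [ 220.   261.   593.9 -196.1   67.4]
 [ 221.   261.   594.4 -195.4   67.1
[... 3450 characters left out ...]
(array([   0,    0,    0,    0,    0,  106, 4219,   97,  266,  369,  416,
        496, 2469,  690,  853, 1698, 4300, 2304, 2650, 4538, 4408]), array([0.13 , 0.136, 0.142, 0.148, 0.154, 0.16 , 0.166, 0.172, 0.178,
       0.184, 0.19 , 0.196, 0.202, 0.208, 0.214, 0.22 , 0.226, 0.232,
       0.238, 0.244, 0.25 , 0.256]))
flange 4202 ((578.0403442382812, -83.10261535644531), 30.435876846313477) 0.16805410430588685
[578.87797051 -83.63863788] [-1.2 -0.9 -0.9 -1.  -0.8 -0.8 -0.9 -0.9 -0.5 -0.6 -0.3 -0.3 -0.3 -0.
  0.1 -0.   0.   0.1  0.1 -0.   0.2 -0.  -0.1  0.1 -0.2 -0.1 -0.1 -0.3
 -0.1 -0.1 -0.2 -0.4 -0.5 -0.8 -0.7 -0.8 -0.9 -0.9 -1.  -1.2 -1.7]
rimfit [ 577.18447148 -189.03779306   32.00514117]
```

View pics/w3c.png

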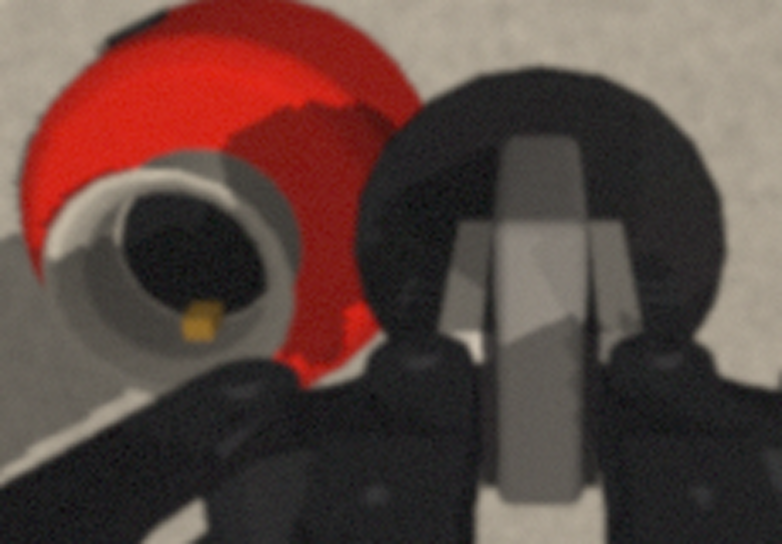

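Request:
send_rows --pt "11.5 0 -23.4 0 0 0 4" --pt "11.5 0 -23.4 0 0 0 4" --pt "11.5 0 -23.4 0 0 0 4" --pt "11.5 0 -23.4 0 0 0 4" --pt "0 10 0 0 0 0 4" --pt "0 15 0 0 0 0 4" --pt "0 10 0 0 0 0 4" --pt "0 5 0 0 0 0 4" --pt "0 0 0 0 0 0 4" --pt "0 0 0 0 0 0 4"

```text
time: 8.1
ee_pos: [0.579, -0.1894, 0.1328]
tcp_rot: [-1.571, -0.001, -0.47]
force: [0.5, -0.0, -1.2]
grip_width: 0.0113
```

```bash
python3 - <<'E'
from h import *
o=bot.get_obs(); print(o['grip_width'],o['force'],o['wrist_torque'],o['ee_pos'],o['tcp_rot'])
c=grab('side'); save(c,'side4.png',(310,150,450,270),5)
c=grab('wrist'); save(c,'wrist4.png')
E
```

```text
0.011343269913694927 [ 0.48739784 -0.02130144 -1.21413543] [0.00274719 0.00575945 0.00411108] [ 0.5790376  -0.18939227  0.13277592] [-1.57050177e+00 -8.49574990e-04 -4.70499502e-01]
```

View pics/side4.png

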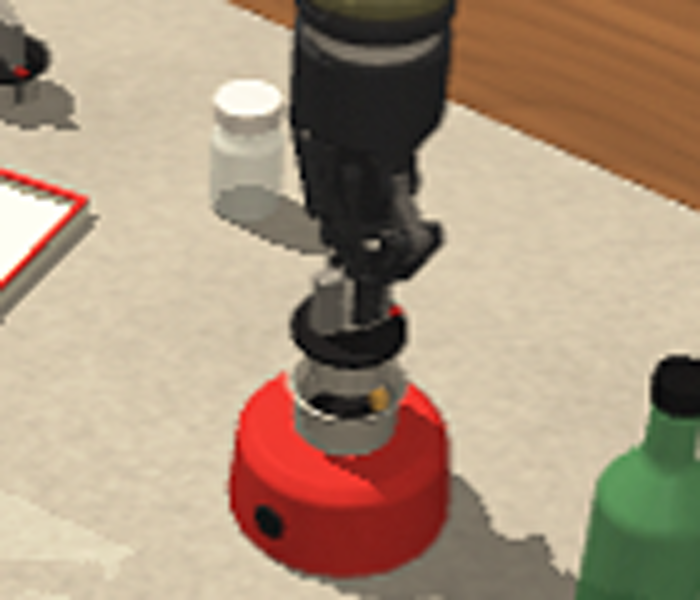

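View pics/wrist4.png

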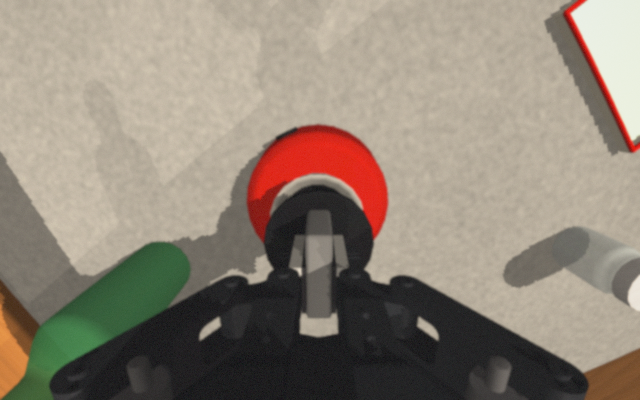

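Request:
send_rows --pt "0 4 0 0 0 0 4" --pt "0 4 0 0 0 0 4" --pt "0 3 0 0 0 0 4" --pt "0 3 0 0 0 0 4" --pt "0 2 0 0 0 0 4" --pt "0 2 0 0 0 0 4" --pt "0 1 0 0 0 0 4" --pt "0 0 0 0 0 0 4"

```text
time: 9.2
ee_pos: [0.5787, -0.1895, 0.1133]
tcp_rot: [-1.571, -0.0, -0.471]
force: [-0.2, -0.3, -1.4]
grip_width: 0.0111
```

No contact and centred in the bore. Now feeling for the lug in 1 mm steps.

Request:
send_rows --pt "0 1 0 0 0 0 4" --pt "0 1 0 0 0 0 4" --pt "0 1 0 0 0 0 4" --pt "0 1 0 0 0 0 4" --pt "0 0 0 0 0 0 4"

```text
time: 9.82
ee_pos: [0.5786, -0.1894, 0.1092]
tcp_rot: [-1.571, 0.0, -0.471]
force: [0.9, -0.9, -0.7]
grip_width: 0.0112
```

Request:
send_rows --pt "0 1 0 0 0 0 4" --pt "0 1 0 0 0 0 4" --pt "0 0 0 0 0 0 4"

```text
time: 10.2
ee_pos: [0.5786, -0.1894, 0.1072]
tcp_rot: [-1.571, 0.0, -0.471]
force: [0.7, 0.5, -1.5]
grip_width: 0.0107
```

Request:
send_rows --pt "0 1 0 0 0 0 4" --pt "0 1 0 0 0 0 4" --pt "0 0 0 0 0 0 4"

```text
time: 10.58
ee_pos: [0.5786, -0.1894, 0.1052]
tcp_rot: [-1.571, 0.0, -0.471]
force: [0.0, 0.9, -1.7]
grip_width: 0.0114
```

The slot is past the lug top (4 mm below lug-rest height, no force). I'll go on gently to the floor.

Request:
send_rows --pt "0 1 0 0 0 0 4" --pt "0 1 0 0 0 0 4" --pt "0 1 0 0 0 0 4" --pt "0 0 0 0 0 0 4"

```text
time: 11.08
ee_pos: [0.5786, -0.1894, 0.1022]
tcp_rot: [-1.571, 0.0, -0.471]
force: [0.7, -0.3, -1.6]
grip_width: 0.0113
```

Request:
send_rows --pt "0 1 0 0 0 0 4" --pt "0 0.5 0 0 0 0 4" --pt "0 0.5 0 0 0 0 4" --pt "0 0 0 0 0 0 4"

```text
time: 11.58
ee_pos: [0.5786, -0.1894, 0.1006]
tcp_rot: [-1.571, 0.0, -0.471]
force: [-1.5, -0.2, 1.4]
grip_width: 0.0113
```

Request:
send_rows --pt "0 0.4 0 0 0 0 4" --pt "0 0 0 0 0 0 4" --pt "0 0 0 0 0 0 4"

```text
time: 11.95
ee_pos: [0.5787, -0.1895, 0.1006]
tcp_rot: [-1.57, -0.0, -0.471]
force: [-3.1, -0.3, 4.7]
grip_width: 0.0112
```

```bash
python3 - <<'E'
from h import *
c=grab('side'); save(c,'side5.png',(310,150,450,270),5)
E
```

```text
(no output)
```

View pics/side5.png

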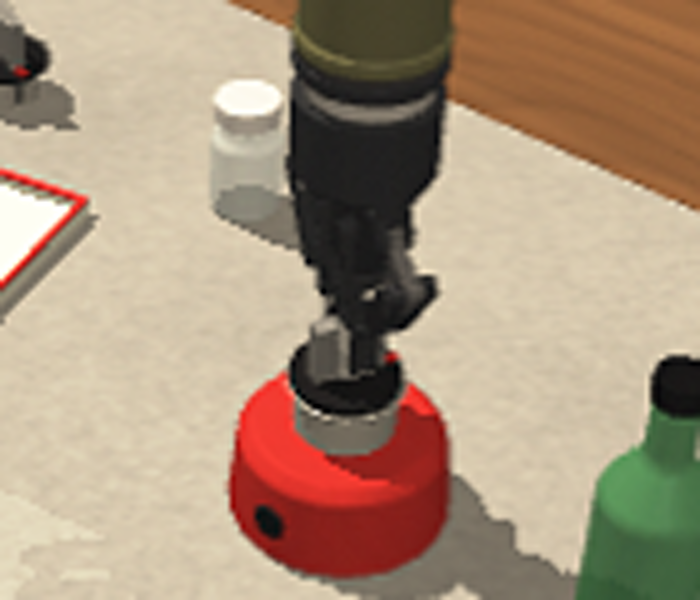

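Floor contact is at the expected height (about 5 N) with the flange at the rim. Releasing.

Request:
send_rows --pt "0 0 0 0 0 0 16" --pt "0 0 0 0 0 0 24" --pt "0 0 0 0 0 0 34" --pt "0 0 0 0 0 0 45" --pt "0 0 0 0 0 0 45" --pt "0 -10 0 0 0 0 45" --pt "0 -20 0 0 0 0 45" --pt "0 -30 0 0 0 0 45" --pt "0 -40 0 0 0 0 45" --pt "-20 -20 0 0 0 0 45" --pt "-20 0 30 0 0 0 45" --pt "-20 0 40 0 0 0 45" --pt "0 0 50 0 0 0 45" --pt "0 0 40 0 0 0 45" --pt "0 0 0 0 0 0 45" --pt "0 0 0 0 0 0 45"

```text
time: 14.0
ee_pos: [0.5979, -0.0205, 0.2211]
tcp_rot: [-1.571, -0.001, -0.471]
force: [0.3, 0.4, 0.9]
grip_width: 0.0455
```

```bash
python3 - <<'E'
from h import *
out=[]
for n,b in [('top',(slice(165,230),slice(360,430))),('side',(slice(205,275),slice(345,415)))]:
    c=grab(n); W=world(c)[b]; z=W[...,2]; out.append(cv2.resize(c['pixels'][b][:,:,::-1],(390,390),interpolation=cv2.INTER_CUBIC))
    if n=='top':save(c,'top6.png')
    d=np.hypot(W[...,0]-.58,W[...,1]+.189)
    q=W[(z>.088)&(z<.102)&(d<.036)]
    A=np.c_[q[:,:2]-[.58,-.189],np.ones(len(q))]; s=np.linalg.lstsq(A,q[:,2],rcond=None)[0]
    print(n,'flange',len(q),np.median(q[:,2]),'plane',s,cv2.minEnclosingCircle(q[:,:2].astype(np.float32)*1000))
    q=W[(z>.12)&(z<.14)&(d<.04)]; print('handle top',len(q),np.median(q[:,2]) if len(q) else 0)
cv2.imwrite('pics/fin.png',np.hstack(out))
print(bot.get_obs()['force'])
E
```

```text
top flange 461 0.09583629023324947 plane [0.01457286 0.00732778 0.09548436] ((580.2840576171875, -188.66319274902344), 32.604164123535156)
handle top 112 0.13151922014857842
side flange 218 0.09364569458574407 plane [0.04090072 0.0295056  0.09449514] ((576.9312133789062, -192.37193298339844), 32.785003662109375)
handle top 85 0.12841897427570914
[-0.25926245  0.12427842  0.52279187]
```

View pics/fin.png

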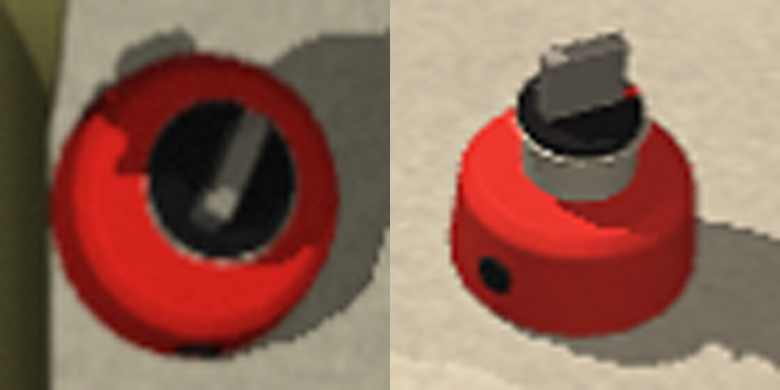

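View pics/top6.png

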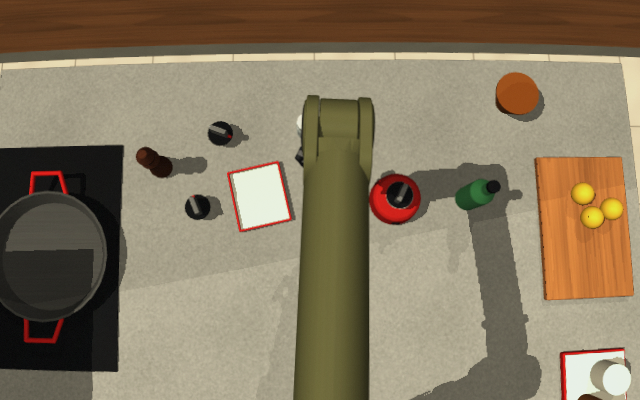

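```bash
python3 -c "
from rig import bot
print(bot.close_job())"
```

```text
the job is handed in; nothing more can be done
None
```

The carrier is home in the mill and released, and the job is handed in at about 14 s. I took the rightmost look-alike, the only one on the tray, by its handle. I turned it about 0.31 rad so its slot matched the lug direction seen in the cameras. It passed the lug at the first try, so no searching was needed, and it met the floor with about 5–6 N.

**Last checks:**
- **Height, top camera:** flange top at 95.5–95.8 mm (95 expected) and handle top at 131.5 mm (131 expected).
- **Level:** the flange plane came out at 0.016 rad, within the depth noise.
- **Clear:** the gripper is off the carrier, with residual force under 1 N.
- **Other things:** the pepper mill and bottle look unmoved in the last top view. The arm hid most of the jar and the brush there. The jar was in place in the previous side view, but I did not see the brush again at the end.

**Disagreement:** the side camera read 1.5–2.5 mm lower in height, about 0.05 rad of tilt, and 3–4 mm off sideways. It showed the same sideways offset for the empty mill, and calibration is only good to about 2 mm. I relied on the top camera and on the height of floor contact.

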